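Set a board carrier home in the inspection fixture

ROBOT

A 6-joint arm with a two-finger parallel gripper is mounted at the origin on the work surface. World frame = base frame: x ahead of the robot, y to its left, z up, the work surface at z = 0. Lengths are in m, angles in rad, forces in N, time in s.
With the tool pointing down it reaches from about 0.375 to 0.9 m from the base axis. Payload 3.1 kg.
Tool frame: the origin (TCP) lies at the very end of the fingers, on their centre line; the grasp point (between the pads) lies 19 mm behind it; y points along the fingers, x is the direction in which the jaws open and shut, and the axes are right-handed (so a half turn about y gives the same grasp; the last joint's range is limited). The gripper opens to 87 mm and grips with 3 to 60 N. Pads are 19 mm wide; open, the fingers measure 117 mm over their backs; the gripper's body (75 mm by 190 mm) begins 51 mm behind the grasp point.
Start: joints at [1.018, 0.527, 1.433, -0, 1.181, -0.178], TCP at [0.229, 0.582, 0.223] pointing down, gripper open.
Joint ranges: [-3.08, 3.08], [-0.75, 2.2], [0.22, 2.44], [-1.43, 4.57], [0, 2.65], [-2.85, 2.85]. Speed limits (rad/s): [2.79, 2.79, 3.14, 3.14, 3.14, 3.14].

INTERFACE

Orientations are given as a unit quaternion [x, y, z, w].
In Python, from rig import robot gives the robot as it stands.
- The arm moves only by the shell command python3 -m creep 'ROWS' [FORCE]. ROWS is JSON, a list of rows, each a list of 3 entries, a list of its own where there are three numbers: the shift along the tool's x, y, z in mm, then the turn about the tool's y in rad, then the opening, from 0 (shut) to 1 (fully open). A call has 1 to 8 rows; each row shifts and turns the commanded pose from where the row before left it, along the tool's axes as they then stand; what a row does not reach is not made up. A row lasts 1/10 s, in which the tool goes at most 50 mm and 8.59 degrees, less where a joint would pass 70% of its speed; a pose out of reach is approached as far as the arm can. A call with a gripper value outside its range is refused whole. The fingers move at their own pace and stop on an object; FORCE is the grip in N (left out, the last holds). Time passes only in rows, so rows that do not move let the fingers close. It gives the time, the measured TCP pose, the force and the opening at its end, in the units of the state.
- robot.get_obs(): the state, without advancing time (a new reading comes with each control period).
- robot.camera(name): name is "scene" or "side" or "wrist"; returns a dict with "pixels" (400x640x3 uint8, red, green, blue), "fx", "fy", "cx", "cy" (pixels), "k1" (the pictures are not rectified: a ray, as slopes to the right and down, at radius r is drawn at 1 + k1 r^2 times it, then the intrinsics apply), "position" and "rotation" of the camera in the world. Camera axes: x right, y up, looking along -z (the intrinsics and any distortion apply to the point x, -y, -z); pixel columns grow to the right and rows downward; lengths in m; the calibration is good to about 2 mm. A picture is of the moment at which its call begins. There is no depth.
- robot.hand_in(): hands the job in, once; it reports no verdict.
The state is a dict: "time": time; "q": joint angles; "joint_velocities": joint speeds; "joint_torque": joint torques, N m; "position": TCP position; "tool_rot": TCP orientation; "ft_force": force on the tool from outside, world axes, zero at the start; "moment": the same for the moment, N m; "grip_width": finger opening in m.
Only numpy, scipy, OpenCV 4.12 (cv2) and the standard library are available. Lean on these libraries where they do the work, as an engineer would, in place of code of your own. Each camera call takes 0.05 s, during which the arm holds its last target.

TASK

Set the circuit board up in the inspection fixture without picking anything up: with the fingertips, push the black board carrier along the fixture plate until it sits flush in the corner, against both the back rail and the side rail, and push the sliding jaw up snug against its free side so that it is held there. Push on the carrier's edges, not on the parts of the board, keep the carrier flat on the plate, and leave the tools and supplies around it alone.

Things in the scene. Friction and masses are not known exactly. Their poses are not given: they have to be found in the camera images.
- fixture: Inspection fixture, fixed: bare aluminium plate 280 (its x) x 330 (its y) x 8 thick with two dark steel stop rails on top in an L. Origin on the table surface; x runs from the robot's side towards the back rail, y to the side rail (left as seen from the robot), z up. The plate spans x -140 to 140, y -195 to 135; its top is at z = 8. Rails 15 wide, tops at z = 26.
- back_rail (a point): Middle of the back rail's stop face at plate level: (110, -10, 8) in the fixture's frame. The face is the plane x = 110 there, 190 long (y -105 to 85), looking to the fixture's -x.
- side_rail (a point): Middle of the side rail's stop face at plate level: (37.5, 100, 8) in the fixture's frame. The face is the plane y = 100 there, 95 long (x -10 to 85), looking to the fixture's -y.
- corner (a point): Point on the plate's top where the planes of the two stop faces meet: (110, 100, 8) in the fixture's frame. The rails leave this corner itself open.
- carrier: Flat black board carrier with a circuit board nested in it, loose on the fixture plate; 110 (its x) x 150 (its y), edges 10 high all round, 0.3 to 0.6 kg; sliding it takes up to about 7 N. Origin at the centre of its underside; its axes are parallel to the fixture's when it is home; at the start it is turned less than 10 degrees from that and lies 15 to 90 short of each rail.
- carrier_corner (a point): Lower corner of the carrier at (55, 75, 0) in the carrier's frame; it lies on point corner when the carrier is home.
- board: The circuit board in the carrier and its parts: green, 88 x 128, origin at the centre of its underside, 6 above the carrier's underside. Parts (capacitors, heat sink, pin header) stand up to 18 above that and keep at least 20 in from the carrier's outer edges.
- jaw (a joint): Travel in m of the sliding jaw along the fixture's +y, towards the side rail: 0 farthest from it, starts between 0 and 0.025, end of travel 0.115. Slides against 1.5 N of friction and stays where it is left. Its front face is the plane y = -140 mm + travel in the fixture's frame, so it meets the home carrier at 0.090.
- jaw_push (a point): Centre of the outer (-y) face of the jaw's upright thumb plate, 22 behind the jaw's front face, at x = 55, z = 25 in the fixture's frame. Jaw: dark steel bar 90 long (fixture's x) x 18 wide, top at z = 22; on its outer side a bright steel thumb plate 50 long x 4 thick, top at z = 42. Straight out from it nothing stands within 80.
- spool: Bystander, loose, to be left alone: solder spool, flanged reel of grey plastic standing on end, 60 diameter x 40 high. Origin at the centre of its underside.
- flux: Bystander, loose, to be left alone: amber flux bottle, 38 diameter x 75 high, upright. Origin at the centre of its underside.
- wipes: Bystander, loose, to be left alone: white screw-lid jar, 52 diameter x 70 high, upright. Origin at the centre of its underside.
- tray: Bystander, loose, to be left alone: shallow open steel tin of small screws, 75 x 110 x 16 high. Origin at the centre of its underside.
- tweezers: Bystander, loose, to be left alone: dark steel tweezers, about 125 long (along its x) x 12 wide x 5 high, lying on the fixture plate to the left of the carrier, along the plate's left edge. Origin at the centre of its underside.
- screwdriver: Bystander, loose, to be left alone: small screwdriver, 150 long, black handle, lying beyond the back rail of the fixture. Origin at the centre of its underside.
- spare: Bystander, loose, to be left alone: small spare circuit board on a black base, 50 x 70 x 15 high, lying to the left of the fixture. Origin at the centre of its underside.
Not all that is in view belongs to the job. What is shaped like the carrier but purple or red is not meant.

How it is judged:
By the outcome, as a careful person would: the job done as asked, in the order asked, and still so for the second after the job is handed in, with the robot touching nothing.
It also fails if it takes over 64 s, if anything falls off the work surface, if the arm or the gripper's body presses on something with over 40 N, if the wrist force passes 120 N, or if a joint passes its speed limit or range.

## Working session

There is one attempt and no reset: what is moved stays moved. The work goes in short steps, Python scripts to look and compute and a shell command to move; the robot and the scene stay as the last step left them, time stands still between calls to the robot, and variables do not carry over. Pictures are saved under pics/ and viewed, and the job is handed in when it is done.

```bash
ls; mkdir -p pics
python3 - <<'E'
from rig import robot
import cv2
o=robot.get_obs(); print({k:(v if not hasattr(v,'round') else v) for k,v in o.items()})
for n in ["scene","side","wrist"]:
    c=robot.camera(n); cv2.imwrite(f"pics/{n}0.png",c["pixels"][:,:,::-1]); print(n,{k:v for k,v in c.items() if k!="pixels"})
E
```

```text
pics
{'time': 0.0, 'q': array([ 1.01749436e+00,  5.28460556e-01,  1.43390667e+00,  5.12132230e-06,
        1.18139006e+00, -1.78509607e-01]), 'joint_velocities': array([-1.15751261e-03,  1.55513784e-03, -3.33365137e-04, -1.93992820e-03,
       -1.04156444e-03, -5.51526017e-05]), 'joint_torque': array([ 9.93103604e-04, -4.40028226e+01, -1.76589721e+01,  6.33101701e-02,
        5.81067475e-02, -1.63656591e-04]), 'position': array([0.22838453, 0.58098951, 0.22157369]), 'tool_rot': array([ 0.5847072 ,  0.39739524, -0.39879452, -0.58408684]), 'ft_force': array([ 0.31406563, -0.08007576, -0.01811755]), 'moment': array([-0.02549729,  0.02259232,  0.01604687]), 'grip_width': 0.08672433138569363}
scene {'fx': 394.7609382787738, 'fy': 394.7609382787738, 'cx': 321.0228433179787, 'cy': 195.83439990361188, 'k1': -0.07031039022861507, 'position': array([1.00662191, 0.6106194 , 1.01684446]), 'rotation': array([0.10685014, 0.3106567 , 0.88635573, 0.3262652 ])}
side {'fx': 461.8706375505697, 'fy': 461.8706375505697, 'cx': 316.3863045909271, 'cy': 195.67911979530982, 'k1': -0.09100880670215152, 'position': array([0.2555161 , 0.76959887, 0.93616643]), 'rotation': array([-0.07234807,  0.35786285,  0.91715091, -0.15979404])}
wrist {'fx': 352.4783536313306, 'fy': 352.4783536313306, 'cx': 318.26312730340794, 'cy': 204.4964873120054, 'k1': 0.005174421216884897, 'position': array([0.15665721, 0.60972336, 0.38415042]), 'rotation': array([-0.11683708, -0.07870257,  0.55775097,  0.81796629])}
```

View pics/scene0.png

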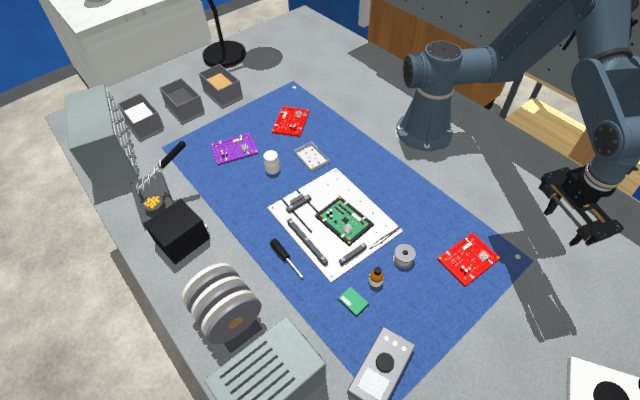

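View pics/side0.png

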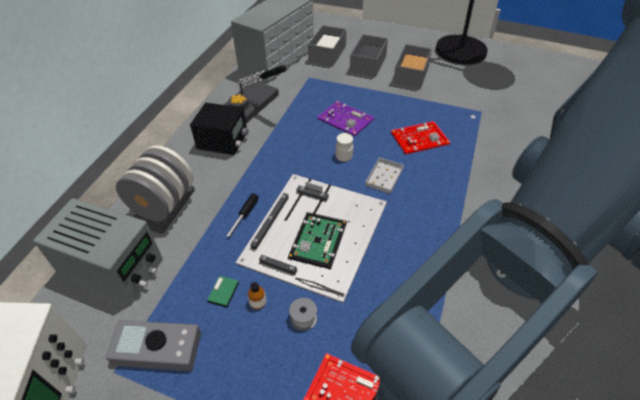

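View pics/wrist0.png

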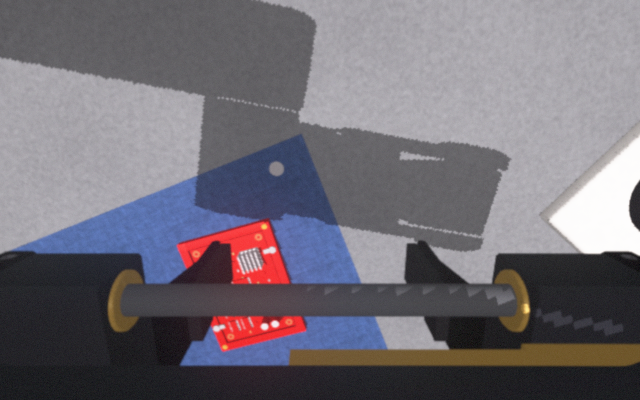

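The carrier is the green board in a black frame on the bare plate: scene (344,219), side (319,240). These could be mistaken for it: the spare at scene (353,301), the red boards at (291,121) and (468,260), and the purple one at (234,149). Next I'll take close crops.

```bash
cat > h.py <<'E'
import numpy as np, cv2
from scipy.spatial.transform import Rotation as R
from scipy.optimize import least_squares
def proj(c,P):
    P=np.atleast_2d(P); q=R.from_quat(c["rotation"]).inv().apply(P-c["position"])
    s=np.c_[q[:,0]/-q[:,2],-q[:,1]/-q[:,2]]; s=s*(1+c["k1"]*(s**2).sum(1))[:,None]
    return s*[c["fx"],c["fy"]]+[c["cx"],c["cy"]]
def back(c,uv,z):
    uv=np.atleast_2d(uv).astype(float); d=(uv-[c["cx"],c["cy"]])/[c["fx"],c["fy"]]; s=d.copy()
    for _ in range(20): s=d/(1+c["k1"]*(s**2).sum(1))[:,None]
    r=R.from_quat(c["rotation"]).apply(np.c_[s[:,0],-s[:,1],-np.ones(len(s))])
    return c["position"]+r*((z-c["position"][2])/r[:,2])[:,None]
def crop(c,u,v,w,h,k,name):
    im=c["pixels"][v:v+h,u:u+w,::-1]; im=cv2.resize(im,None,fx=k,fy=k,interpolation=cv2.INTER_CUBIC); 
    for i in range(0,w,20): cv2.putText(im,str(u+i),(i*k,8),0,.3,(0,0,255)); cv2.line(im,(i*k,10),(i*k,14),(0,0,255))
    for i in range(0,h,20): cv2.putText(im,str(v+i),(0,i*k),0,.3,(0,0,255))
    cv2.imwrite("pics/"+name,im)
E
python3 - <<'E'
from rig import robot
from h import *
import pickle
cs={n:robot.camera(n) for n in ("scene","side")}; pickle.dump(cs,open("c0.pkl","wb"))
crop(cs["scene"],260,160,150,120,5,"sc1.png"); crop(cs["side"],230,165,160,140,5,"sd1.png")
E
```

```text
(no output)
```

View pics/sc1.png

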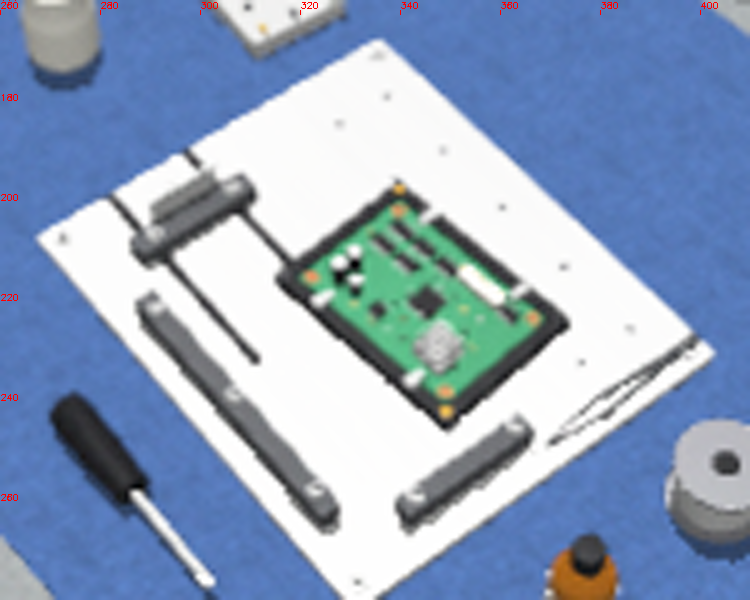

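View pics/sd1.png

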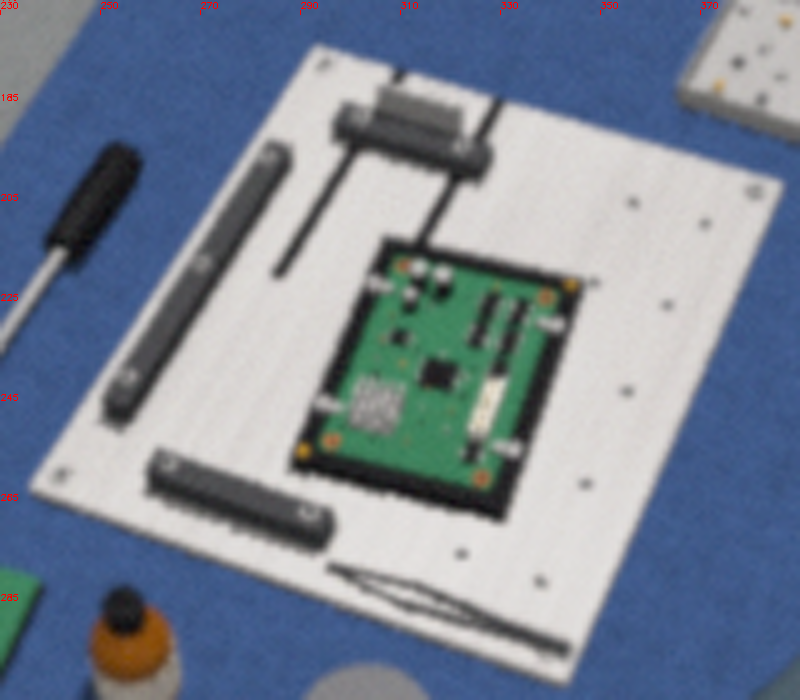

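```bash
cat > fit.py <<'E'
from h import *
import pickle
def fit(cs,obs,x0=(0.5,0.1,0)):
    def T(p,P):
        P=np.array(P)/1000.; c,s=np.cos(p[2]),np.sin(p[2])
        return np.c_[p[0]+c*P[:,0]-s*P[:,1],p[1]+s*P[:,0]+c*P[:,1],P[:,2]]
    def f(p): return np.concatenate([(proj(cs[n],T(p,[P]))-uv).ravel() for n,P,uv in obs])
    best=min((least_squares(f,[x0[0],x0[1],a]) for a in np.arange(-3,3,.5)),key=lambda r:r.cost)
    return best.x,best.fun.reshape(-1,2).round(1)
E
cat > m0.py <<'E'
from fit import *
cs=pickle.load(open("c0.pkl","rb"))
fx,r=fit(cs,[("scene",(-140,-195,8),(336,168)),("scene",(140,-195,8),(267.4,208)),("scene",(-140,135,8),(402.8,230.4)),
("side",(140,-195,8),(293,174)),("side",(-140,-195,8),(386.6,201.6)),("side",(140,135,8),(236.4,263)),("side",(-140,135,8),(344.4,301.8))])
print(fx,r.tolist())
ca,r2=fit(cs,[("scene",(-55,-75,18),(340,196.6)),("scene",(55,-75,13),(316,215.6)),("scene",(55,75,8),(349.6,245)),("scene",(-55,75,13),(373.6,224.4)),
("side",(55,-75,18),(307,212.6)),("side",(-55,-75,16),(346,221)),("side",(55,75,10),(288.4,258)),("side",(-55,75,8),(331,268.6))])
print(ca,r2.tolist())
c,s=np.cos(fx[2]),np.sin(fx[2]); d=ca[:2]-fx[:2]
print("carrier in fixture mm",(c*d[0]+s*d[1])*1e3,(-s*d[0]+c*d[1])*1e3,"yaw deg",np.degrees(ca[2]-fx[2]))
# jaw
def tofix(P): 
    d=P[:,:2]-fx[:2]; return np.c_[c*d[:,0]+s*d[:,1],-s*d[:,0]+c*d[:,1]]*1e3
def cr(n,u,v): return (230+u/5,165+v/5) if n=="side" else (260+u/5,160+v/5)
print("jaw front top side",tofix(back(cs["side"],[cr("side",338,127),cr("side",490,155)],.022)),tofix(back(cs["scene"],[cr("scene",135,235),cr("scene",250,185)],.022)))
print("tweezers",tofix(back(cs["side"],[cr("side",328,567),cr("side",572,650)],.012)))
print("spool top",back(cs["scene"],[cr("scene",727,462)],.04),tofix(back(cs["scene"],[cr("scene",727,462)],.04)))
print("flux cap",tofix(back(cs["scene"],[cr("scene",588,552)],.075)))
print("tray corner",tofix(back(cs["side"],[cr("side",683,85)],.016)), "wipes top",tofix(back(cs["scene"],[(271,155)],.07)))
E
python3 m0.py
```

```text
[ 0.53006922  0.11473192 -0.04564419] [[-0.5, -1.3], [-0.1, -1.3], [0.5, -0.9], [-0.4, 0.7], [0.0, 0.1], [-0.6, 0.3], [-0.7, 0.2]]
[0.51039845 0.11212838 0.05751521] [[-0.6, -1.6], [-1.5, -0.5], [-0.6, 0.8], [0.4, -0.9], [-0.7, -0.6], [0.9, 0.4], [-0.7, 1.1], [0.2, 1.5]]
carrier in fixture mm -19.53148357580214 -3.498372261640908 yaw deg 5.910598336075135
jaw front top side [[  94.78360142 -131.91449975]
 [   9.99893523 -143.42315612]] [[  95.92345328 -145.79624321]
 [  15.02420313 -133.22619894]]
tweezers [[ -13.9871818   120.97173968]
 [-135.69512528  119.61070612]]
spool top [[0.46872717 0.3241534  0.04      ]] [[-70.83371938 206.4044226 ]]
flux cap [[ 44.88319862 210.99265265]]
tray corner [[ -68.10683089 -237.96164831]] wipes top [[  32.4492767  -326.20580279]]
```

The fits agree with the given sizes and the start range. The carrier is at fixture (-20,-3), turned +6°, with gaps of about 74 and 28 mm. The jaw travel is about 2 mm. Next: a helper to work out the moves.

```bash
cat > go.py <<'E'
import sys
from h import *
from rig import robot
FX=np.array([0.53006922,0.11473192,-0.04564419])
def w(x,y):
    c,s=np.cos(FX[2]),np.sin(FX[2]); return FX[:2]+np.array([c*x-s*y,s*x+c*y])/1e3
def f(p):
    c,s=np.cos(FX[2]),np.sin(FX[2]); d=np.array(p)[:2]-FX[:2]; return np.array([c*d[0]+s*d[1],-s*d[0]+c*d[1]])*1e3
if __name__=="__main__":
    o=robot.get_obs(); r=R.from_quat(o["tool_rot"]).as_matrix(); p=o["position"]
    print("t",round(o["time"],2),"fix xy",f(p).round(1),"z",(p[2]*1e3).round(1),"F",np.array(o["ft_force"]).round(1),"w",round(o["grip_width"]*1e3,1),"q",np.array(o["q"]).round(2))
    print("tool axes\n",r.round(3)); yaw=np.arctan2(r[1,0],r[0,0]); print("x-axis yaw rel fix deg",np.degrees(yaw-FX[2]).round(2))
    if len(sys.argv)>3:
        x,y,z=map(float,sys.argv[1:4]); t=np.r_[w(x,y),z/1e3]; print("shift tool mm",(r.T@(t-p)*1e3).round(1))
E
python3 go.py -115 -3 150
```

```text
t 0.25 fix xy [-322.5  452.4] z 222.1 F [ 0.8 -0.2  0.1] w 87.1 q [ 1.02  0.53  1.43 -0.    1.18 -0.18]
tool axes
 [[ 0.366 -0.001 -0.931]
 [ 0.931 -0.001  0.366]
 [-0.001 -1.     0.   ]]
x-axis yaw rel fix deg 71.14
shift tool mm [-363.8   72.4 -343.5]
```

```bash
python3 -m creep '[[[-36,0,-34],0,1],[[-36,0,-34],0,1],[[-36,0,-34],0,1],[[-36,0,-34],0,1],[[-36,0,-34],0,1],[[-36,0,-34],0,1],[[-36,0,-34],0,1],[[-36,0,-34],0,1]]'; python3 -m creep '[[[0,0,0],-0.11,1],[[0,0,0],-0.11,1],[[0,0,0],-0.11,1],[[0,0,0],0,1]]'; python3 go.py -115 -3 120
```

```text
time: 1.05
position: [0.3769, 0.2123, 0.2228]
tool_rot: [0.584, 0.399, -0.398, -0.584]
ft_force: [1.9, 0.5, -0.1]
grip_width: 0.0873
time: 1.45
position: [0.3766, 0.2137, 0.2226]
tool_rot: [0.511, 0.488, -0.488, -0.511]
ft_force: [0.1, -0.5, 0.6]
grip_width: 0.0868
t 1.45 fix xy [-157.8   91.9] z 222.6 F [ 0.1 -0.5  0.6] w 86.8 q [ 0.26  0.27  1.89  0.    0.98 -1.27]
tool axes
 [[ 0.046  0.    -0.999]
 [ 0.999  0.     0.046]
 [ 0.    -1.    -0.   ]]
x-axis yaw rel fix deg 89.99
shift tool mm [-94.9 102.6 -42.8]
```

```bash
python3 -m creep '[[[-31,34,-14],0,1],[[-32,34,-14],0,1],[[-32,34,-15],0,1],[[0,0,0],0,1]]'
python3 - <<'E'
from rig import robot
from h import *
import pickle
cs={n:robot.camera(n) for n in ("scene","wrist")}
cv2.imwrite("pics/w2.png",cs["wrist"]["pixels"][:,:,::-1]); pickle.dump(cs,open("c2.pkl","wb"))
E
python3 go.py -115 -3 13
```

```text
time: 1.85
position: [0.4151, 0.1145, 0.1174]
tool_rot: [-0.512, -0.485, 0.489, 0.514]
ft_force: [-0.3, -0.1, 0.2]
grip_width: 0.087
t 1.95 fix xy [-115.2   -3.1] z 119.9 F [0.1 0.4 0. ] w 87.1 q [ 0.01  0.46  2.    0.    0.68 -1.51]
tool axes
 [[ 0.048 -0.003 -0.999]
 [ 0.999  0.     0.048]
 [ 0.    -1.     0.003]]
x-axis yaw rel fix deg 89.84
shift tool mm [ 1.000e-01  1.069e+02 -5.000e-01]
```

View pics/w2.png

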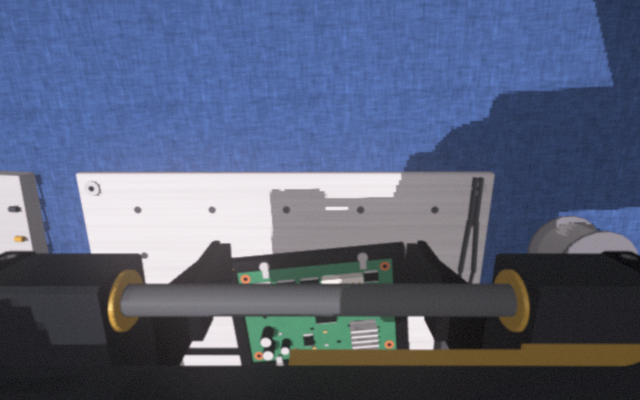

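Run:
```python
from go import *
import pickle
c=pickle.load(open("c2.pkl","rb"))["wrist"]
print("plate near corners",[f(p).round(1) for p in back(c,[(77,174),(494,174)],.008)])
print("carrier near corners",[f(p).round(1) for p in back(c,[(232,258),(403,243)],.018)])
print("tweez end",[f(p).round(1) for p in back(c,[(477,178)],.012)])
```

```text
plate near corners [array([-139.3, -193.2]), array([-137.9,  134.8])]
carrier near corners [array([-71.5, -73.9]), array([-84. ,  64.3])]
tweez end [array([-135.6,  120. ])]
```

```bash
python3 -m creep '[[[0,35,0],0,1],[[0,35,0],0,1],[[0,25,0],0,1],[[0,8,0],0,1],[[0,3,0],0,1],[[0,0,0],0,1]]'; python3 go.py -100 -3 13
```

```text
time: 2.55
position: [0.4157, 0.1178, 0.0155]
tool_rot: [0.511, 0.489, -0.488, -0.51]
ft_force: [0.0, 0.1, 0.2]
grip_width: 0.0871
t 2.55 fix xy [-114.4   -2.1] z 15.5 F [0.  0.1 0.2] w 87.1 q [ 0.02  0.69  2.06  0.    0.38 -1.51]
tool axes
 [[ 0.044  0.002 -0.999]
 [ 0.999  0.     0.044]
 [ 0.    -1.    -0.002]]
x-axis yaw rel fix deg 90.09
shift tool mm [ -0.9   2.5 -14.4]
```

```bash
python3 -m creep '[[[0,3,0],0,1],[[0,0,-6],0,1],[[0,0,-6],0,1],[[0,0,-6],0,1],[[0,0,-6],0,1],[[0,0,-6],0,1],[[0,0,0],0,1]]'
python3 - <<'E'
from rig import robot
from h import *
c=robot.camera("scene"); crop(c,260,160,150,120,5,"sc3.png")
E
python3 go.py
```

```text
time: 3.25
position: [0.4448, 0.1159, 0.0114]
tool_rot: [-0.511, -0.488, 0.489, 0.511]
ft_force: [-1.5, 0.5, 1.8]
grip_width: 0.0873
t 3.3 fix xy [-85.2  -2.7] z 11.4 F [-1.5  2.   0.5] w 86.9 q [ 0.01  0.71  1.99  0.    0.44 -1.52]
tool axes
 [[ 0.045 -0.001 -0.999]
 [ 0.999  0.     0.045]
 [ 0.    -1.     0.001]]
x-axis yaw rel fix deg 90.05
```

View pics/sc3.png

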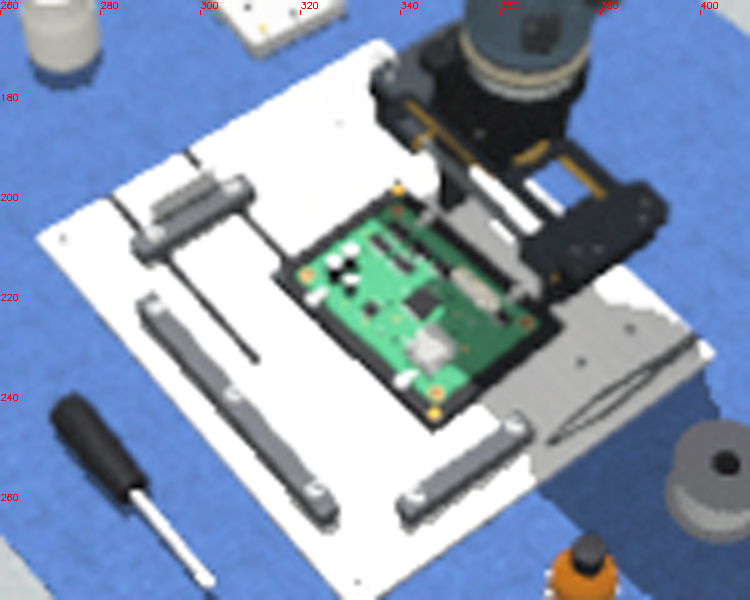

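The carrier is rotating into line (its bottom corner is now at about (346,245)). I'll continue.

```bash
python3 -m creep '[[[0,0,-6],0,1],[[0,0,-6],0,1],[[0,0,-6],0,1],[[0,0,-6],0,1],[[0,0,-6],0,1],[[0,0,-6],0,1],[[0,0,-6],0,1],[[0,0,-6],0,1]]'; python3 -m creep '[[[0,0,-4],0,1],[[0,0,-4],0,1],[[0,0,0],0,1]]';python3 - <<'E'
from rig import robot
from h import *
c=robot.camera("scene"); crop(c,260,160,150,120,5,"sc4.png")
E
python3 go.py
```

```text
time: 4.1
position: [0.4938, 0.1136, 0.0115]
tool_rot: [0.511, 0.489, -0.489, -0.511]
ft_force: [-2.2, 0.2, -1.1]
grip_width: 0.0872
time: 4.4
position: [0.5021, 0.1133, 0.0117]
tool_rot: [0.511, 0.489, -0.488, -0.511]
ft_force: [-0.9, -0.6, -0.6]
grip_width: 0.0873
t 4.45 fix xy [-27.9  -2.7] z 11.7 F [-1.5 -0.1 -0.3] w 87.2 q [ 0.    0.73  1.86 -0.    0.55 -1.52]
tool axes
 [[ 0.045  0.002 -0.999]
 [ 0.999 -0.     0.045]
 [ 0.    -1.    -0.002]]
x-axis yaw rel fix deg 90.04
```

View pics/sc4.png

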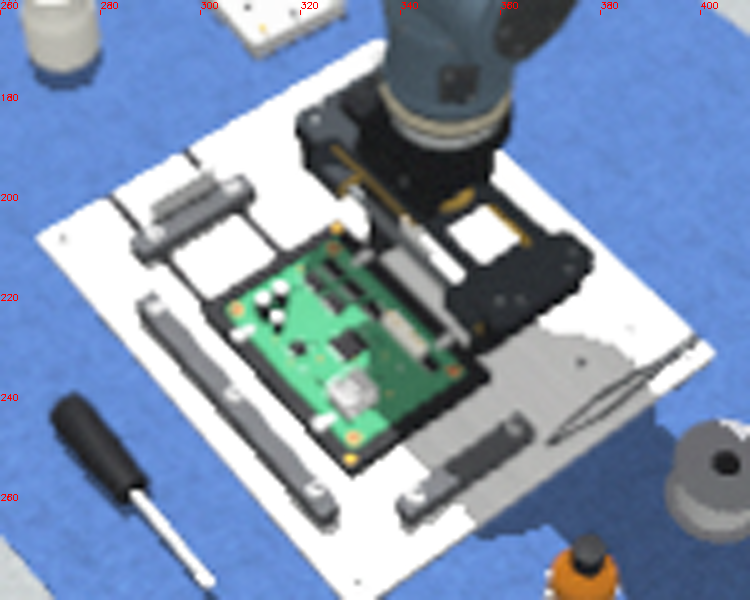

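```bash
python3 -m creep '[[[0,0,-4],0,1],[[0,0,-4],0,1],[[0,0,-3],0,1],[[0,0,0],0,1]]'; python3 -m creep '[[[0,0,-2],0,1],[[0,0,0],0,1]]';  python3 -m creep '[[[0,0,-1.5],0,1],[[0,0,0],0,1]]'; python3 -m creep '[[[0,0,-1.5],0,1],[[0,0,0],0,1]]';python3 go.py
```

```text
time: 4.85
position: [0.5105, 0.1129, 0.0117]
tool_rot: [-0.51, -0.488, 0.49, 0.512]
ft_force: [-3.5, 0.4, 2.6]
grip_width: 0.0872
time: 5.05
position: [0.5118, 0.1129, 0.0117]
tool_rot: [-0.51, -0.488, 0.49, 0.512]
ft_force: [-6.1, 0.0, 5.2]
grip_width: 0.0871
time: 5.25
position: [0.5131, 0.1128, 0.0117]
tool_rot: [-0.51, -0.487, 0.49, 0.512]
ft_force: [-6.2, 0.6, 4.1]
grip_width: 0.0867
time: 5.45
position: [0.5146, 0.1128, 0.0117]
tool_rot: [-0.51, -0.487, 0.49, 0.512]
ft_force: [-5.7, 0.8, 4.6]
grip_width: 0.0865
t 5.45 fix xy [-15.4  -2.7] z 11.7 F [-5.7  0.8  4.6] w 86.5 q [ 0.    0.74  1.82  0.    0.58 -1.52]
tool axes
 [[ 0.045 -0.005 -0.999]
 [ 0.999  0.     0.045]
 [-0.    -1.     0.005]]
x-axis yaw rel fix deg 90.05
```

Run:
```python
from rig import robot
from h import *
import pickle
cs={n:robot.camera(n) for n in ("scene","side","wrist")}; pickle.dump(cs,open("c5.pkl","wb"))
crop(cs["scene"],280,190,100,80,7,"sc5.png"); crop(cs["side"],240,180,110,80,7,"sd5.png")
cv2.imwrite("pics/w5.png",cs["wrist"]["pixels"][:,:,::-1])
```

```text
(no output)
```

View pics/sc5.png

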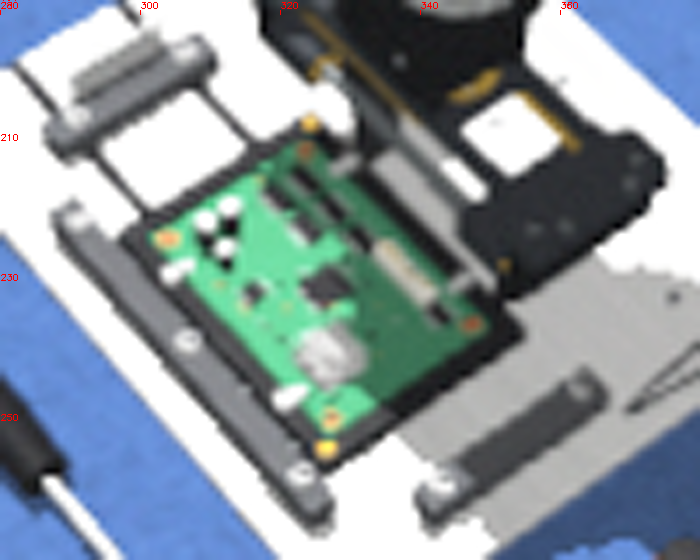

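View pics/sd5.png

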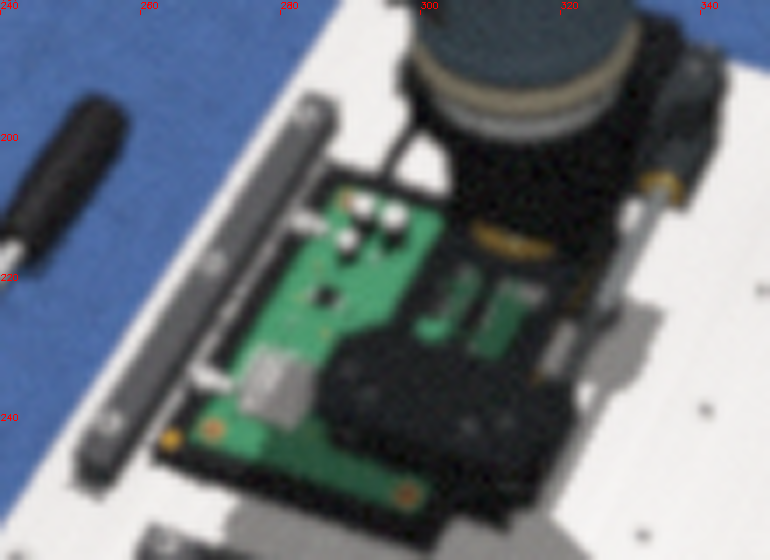

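View pics/w5.png

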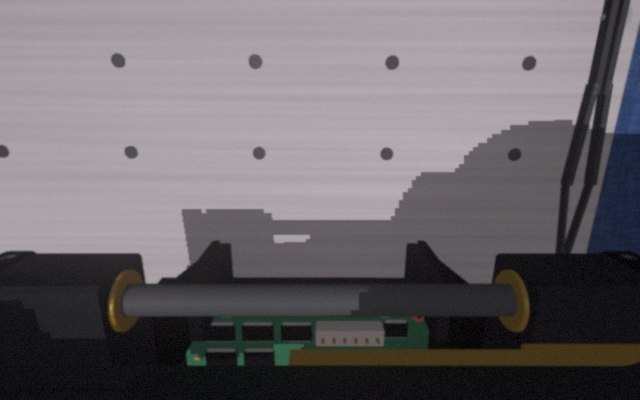

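The carrier is still about 5 mm short of the back rail (thin white strip at side (270,230)), and the 6 N is only sliding friction. I'll continue gently.

```bash
python3 -m creep '[[[0,0,-2],0,1],[[0,0,0],0,1]]';  python3 -m creep '[[[0,0,-1.5],0,1],[[0,0,0],0,1]]'; python3 -m creep '[[[0,0,-1.5],0,1],[[0,0,0],0,1]]';python3 go.py
```

```text
time: 5.8
position: [0.5168, 0.1127, 0.0117]
tool_rot: [-0.51, -0.488, 0.49, 0.512]
ft_force: [-5.3, 0.6, 3.8]
grip_width: 0.0871
time: 6.0
position: [0.5182, 0.1126, 0.0116]
tool_rot: [-0.51, -0.487, 0.49, 0.512]
ft_force: [-5.6, 0.4, 4.5]
grip_width: 0.0869
time: 6.2
position: [0.5196, 0.1126, 0.0117]
tool_rot: [-0.51, -0.487, 0.49, 0.512]
ft_force: [-5.8, 0.1, 3.8]
grip_width: 0.0872
t 6.2 fix xy [-10.4  -2.6] z 11.7 F [-5.8  0.1  3.8] w 87.2 q [ 0.    0.75  1.81  0.    0.59 -1.52]
tool axes
 [[ 0.045 -0.005 -0.999]
 [ 0.999  0.     0.045]
 [-0.    -1.     0.005]]
x-axis yaw rel fix deg 90.06
```

```bash
python3 -m creep '[[[0,0,-1.5],0,1],[[0,0,0],0,1]]';  python3 -m creep '[[[0,0,-1.5],0,1],[[0,0,0],0,1]]'|grep -E "pos|force"; python3 -m creep '[[[0,0,-1],0,1],[[0,0,0],0,1]]'|grep -E "pos|force"; python3 -m creep '[[[0,0,-1],0,1],[[0,0,0],0,1]]'|grep -E "pos|force";python3 go.py
```

```text
time: 6.4
position: [0.5197, 0.1125, 0.0116]
tool_rot: [-0.509, -0.487, 0.491, 0.513]
ft_force: [-7.9, 0.5, 5.8]
grip_width: 0.0868
position: [0.5197, 0.1126, 0.0115]
ft_force: [-9.2, 1.5, 8.0]
position: [0.5197, 0.1125, 0.0115]
ft_force: [-11.1, -0.0, 9.2]
position: [0.5198, 0.1125, 0.0115]
ft_force: [-11.6, 0.3, 10.4]
t 7.0 fix xy [-10.2  -2.7] z 11.5 F [-11.6   0.3  10.4] w 87.0 q [ 0.    0.75  1.8   0.    0.61 -1.52]
tool axes
 [[ 0.045 -0.015 -0.999]
 [ 0.999  0.     0.045]
 [-0.001 -1.     0.015]]
x-axis yaw rel fix deg 90.06
```

It stopped dead at x = -10.2 with rising force, so it is flush on the back rail. I'll retreat, turn 90° and look.

```bash
python3 -m creep '[[[0,0,8],0,1],[[0,0,12],0,1],[[0,-30,10],0,1],[[0,-45,0],0,1],[[-40,-30,0],0.14,0.5],[[0,0,0],0.14,0.5],[[0,0,0],0.14,0.5],[[0,0,0],0.14,0.5]]'; python3 -m creep '[[[0,0,0],0.14,0.5],[[0,0,0],0.14,0.5],[[0,0,0],0.14,0.5],[[0,0,0],0.14,0.5],[[0,0,0],0.14,0.5],[[0,0,0],0.14,0.5],[[0,0,0],0.14,0.5],[[0,0,0],0.03,0.5]]'|grep pos;python3 - <<'E'
from rig import robot
from h import *
import pickle
cs={n:robot.camera(n) for n in ("scene","side","wrist")}; pickle.dump(cs,open("c6.pkl","wb"))
crop(cs["scene"],270,180,110,85,7,"sc6.png"); crop(cs["side"],240,180,110,85,7,"sd6.png")
E
python3 go.py 55 -108 80
```

```text
time: 7.8
position: [0.4968, 0.073, 0.1174]
tool_rot: [0.628, 0.328, -0.325, -0.626]
ft_force: [-0.2, -0.3, -0.3]
grip_width: 0.0627
position: [0.4966, 0.0734, 0.1169]
t 8.75 fix xy [-32.  -42.8] z 116.8 F [0.4 0.1 0.5] w 43.8 q [-0.08  0.53  1.84 -0.    0.77 -0.03]
tool axes
 [[ 0.999  0.002  0.043]
 [-0.043 -0.     0.999]
 [ 0.003 -1.    -0.   ]]
x-axis yaw rel fix deg 0.14
shift tool mm [ 86.7  37.  -65.4]
```

View pics/sc6.png

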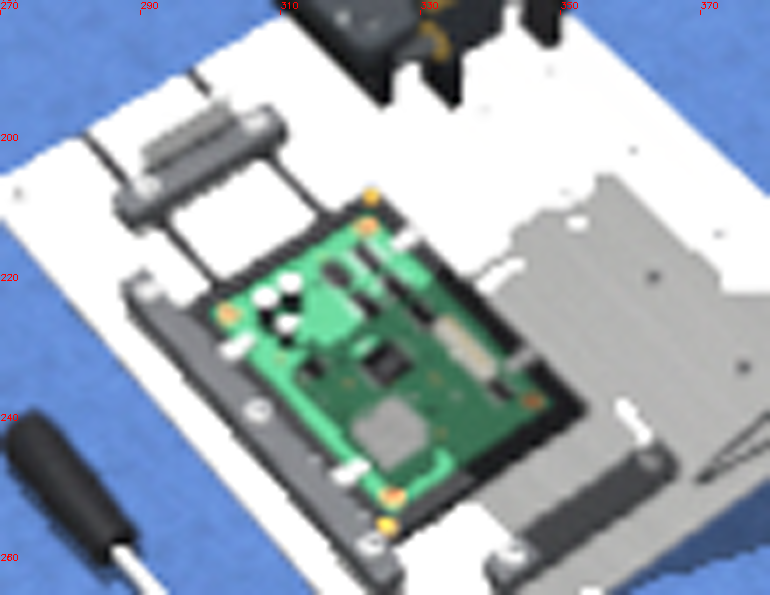

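View pics/sd6.png

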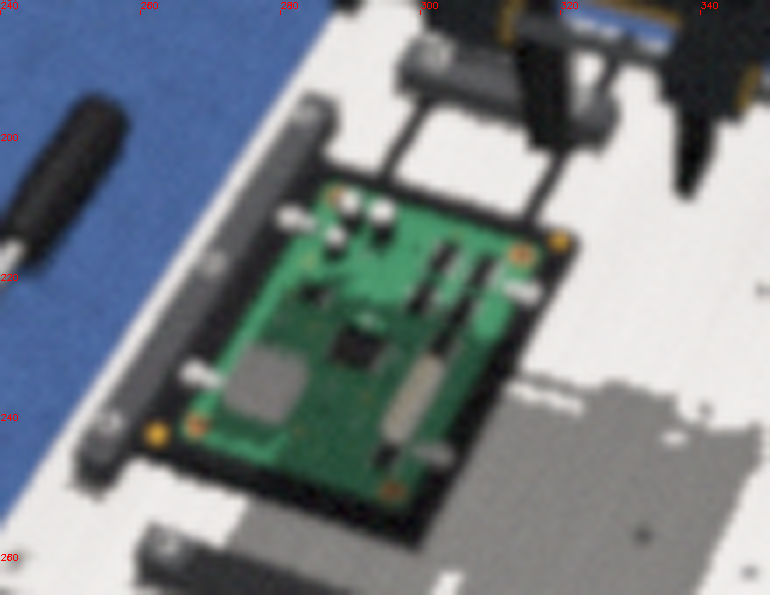

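The carrier is flush along the back rail in both views. Next I'll measure the free edge and the jaw.

Run:
```python
from go import *
import pickle
c=pickle.load(open("c6.pkl","rb"))
for n,o,l in (("side",(240,180),{"edge":(580,240,18),"edge2":(325,165,18),"jf":(400,80,22)}),("scene",(270,180),{"e1":(372,185,18),"e2":(200,295,18),"j1":(287,127,22),"j2":(130,222,22)})):
    for k,(u,v,z) in l.items(): print(n,k,f(back(c[n],[(o[0]+u/7,o[1]+v/7)],z/1e3)[0]).round(1))
```

```text
side edge [ -0.3 -81.5]
side edge2 [104.3 -80. ]
side jf [  94.3 -127.9]
scene e1 [  3.2 -79.7]
scene e2 [ 99.4 -78.6]
scene j1 [  15.3 -127.5]
scene j2 [ 102.5 -127.6]
```

```bash
python3 -m creep '[[[29,0,-20],0,0.5],[[29,0,-20],0,0.5],[[29,0,-21],0,0.5],[[0,0,0],0,0.5],[[0,0,0],0,0.5]]' |grep pos; python3 go.py 55 -104 13
python3 - <<'E'
from rig import robot
from h import *
c=robot.camera("wrist"); cv2.imwrite("pics/w7.png",c["pixels"][:,:,::-1])
E
```

```text
position: [0.5799, 0.0082, 0.1164]
t 9.25 fix xy [  54.6 -104.2] z 116.4 F [-0.9  0.7  1.5] w 43.4 q [-0.18  0.61  1.64  0.    0.89 -0.13]
tool axes
 [[ 0.999  0.     0.045]
 [-0.045  0.     0.999]
 [ 0.    -1.     0.   ]]
x-axis yaw rel fix deg 0.05
shift tool mm [3.000e-01 1.034e+02 1.000e-01]
```

View pics/w7.png

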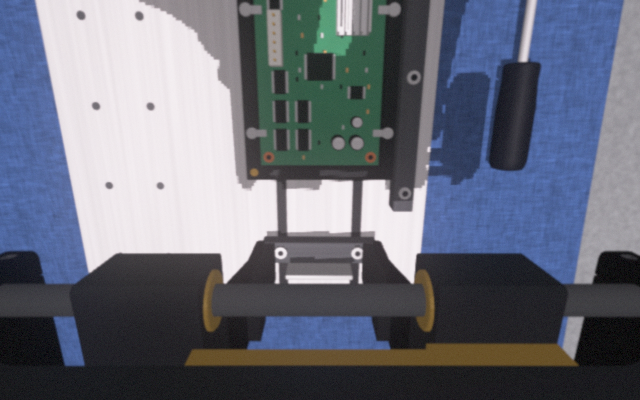

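```bash
python3 -m creep '[[[0,30,0],0,0.5],[[0,30,0],0,0.5],[[0,25,0],0,0.5],[[0,10,0],0,0.5],[[0,0,0],0,0.5],[[0,8,0],0,0.5],[[0,0,0],0,0.5]]' ; python3 go.py
python3 - <<'E'
from rig import robot
from h import *
c=robot.camera("wrist"); cv2.imwrite("pics/w8.png",c["pixels"][:,:,::-1])
E
```

```text
time: 10.0
position: [0.5797, 0.0089, 0.0139]
tool_rot: [0.707, -0.015, 0.016, -0.707]
ft_force: [0.5, -0.5, -0.9]
grip_width: 0.0438
t 10.0 fix xy [  54.4 -103.4] z 13.9 F [ 0.5 -0.5 -0.9] w 43.8 q [-0.18  0.77  1.69 -0.    0.68 -0.13]
tool axes
 [[ 0.999  0.001  0.044]
 [-0.044 -0.     0.999]
 [ 0.001 -1.    -0.   ]]
x-axis yaw rel fix deg 0.11
```

View pics/w8.png

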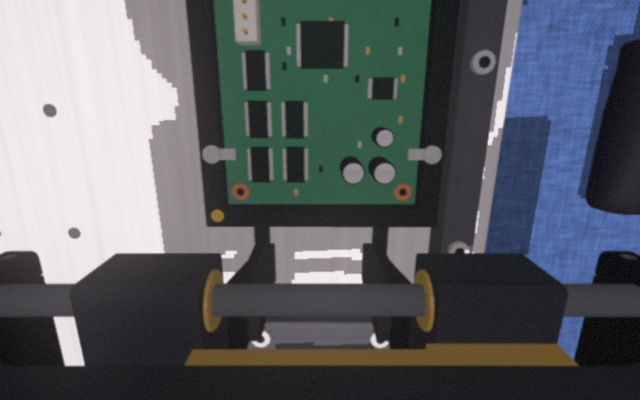

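Both fingers straddle the edge centre between the jaw and the carrier. I'll push +y.

```bash
python3 -m creep '[[[0,2,5],0,0.5],[[0,0,5],0,0.5],[[0,0,5],0,0.5],[[0,0,5],0,0.5],[[0,0,5],0,0.5],[[0,0,5],0,0.5],[[0,0,4],0,0.5],[[0,0,0],0,0.5]]' ; python3 -m creep '[[[0,0,2],0,0.5],[[0,0,0],0,0.5]]'|grep -E "pos|force"; python3 -m creep '[[[0,0,2],0,0.5],[[0,0,0],0,0.5]]'|grep -E "pos|force"; python3 go.py
```

```text
time: 10.85
position: [0.5815, 0.0434, 0.0119]
tool_rot: [-0.707, 0.015, -0.016, 0.707]
ft_force: [0.6, -2.0, 1.4]
grip_width: 0.0434
position: [0.5815, 0.0448, 0.0118]
ft_force: [0.2, -2.9, 3.8]
position: [0.5815, 0.0465, 0.0118]
ft_force: [-0.6, -5.1, 3.8]
t 11.25 fix xy [ 54.5 -65.8] z 11.8 F [-0.6 -5.1  3.8] w 43.4 q [-0.11  0.78  1.68 -0.    0.68 -0.07]
tool axes
 [[ 0.999  0.001  0.044]
 [-0.044 -0.     0.999]
 [ 0.001 -1.    -0.   ]]
x-axis yaw rel fix deg 0.09
```

```bash
python3 -m creep '[[[0,0,2],0,0.5],[[0,0,0],0,0.5]]'|grep -E "pos|force"; python3 -m creep '[[[0,0,2],0,0.5],[[0,0,0],0,0.5]]'|grep -E "pos|force";python3 -m creep '[[[0,0,1.5],0,0.5],[[0,0,0],0,0.5]]'|grep -E "pos|force";python3 -m creep '[[[0,0,1.5],0,0.5],[[0,0,0],0,0.5]]'|grep -E "pos|force"; python3 -m creep '[[[0,0,1.5],0,0.5],[[0,0,0],0,0.5]]'|grep -E "pos|force"; python3 go.py
```

```text
position: [0.5816, 0.0485, 0.0117]
ft_force: [1.3, -5.1, 3.9]
position: [0.5816, 0.0499, 0.0118]
ft_force: [-1.0, -6.7, 3.6]
position: [0.5816, 0.0501, 0.0118]
ft_force: [-0.6, -12.6, 3.8]
position: [0.5816, 0.0502, 0.0118]
ft_force: [-1.0, -15.6, 4.2]
position: [0.5816, 0.0504, 0.0118]
ft_force: [-2.4, -20.8, 5.1]
t 12.25 fix xy [ 54.5 -62. ] z 11.8 F [ -2.4 -20.8   5.1] w 43.4 q [-0.1   0.78  1.68 -0.01  0.69 -0.05]
tool axes
 [[ 0.999 -0.001  0.041]
 [-0.041 -0.007  0.999]
 [-0.    -1.    -0.007]]
x-axis yaw rel fix deg 0.25
```

It stopped hard at y = -62. I'll back off, lift and check.

```bash
python3 -m creep '[[[0,0,-8],0,0.5],[[0,0,-14],0,0.5],[[0,-40,0],0,0.5],[[0,-45,0],0,0.5],[[0,-25,-50],0,0.5],[[0,0,-50],0,0],[[0,0,0],0,0],[[0,0,0],0,0]]'|grep -E "time|pos|force"
python3 - <<'E'
from rig import robot
from h import *
import pickle
cs={n:robot.camera(n) for n in ("scene","side","wrist")}; pickle.dump(cs,open("c9.pkl","wb"))
crop(cs["scene"],280,190,110,85,7,"sc9.png"); crop(cs["side"],240,190,110,85,7,"sd9.png"); cv2.imwrite("pics/w9.png",cs["wrist"]["pixels"][:,:,::-1])
E
python3 go.py 55 -200 30
```

```text
time: 13.05
position: [0.5757, -0.062, 0.1185]
ft_force: [0.6, 0.6, -0.3]
t 13.2 fix xy [  53.4 -172.3] z 118.1 F [-0.5  0.1 -0.2] w 15.8 q [-0.3   0.61  1.64  0.    0.9  -0.25]
tool axes
 [[ 0.999 -0.002  0.043]
 [-0.043  0.001  0.999]
 [-0.002 -1.     0.001]]
x-axis yaw rel fix deg 0.15
shift tool mm [  1.7  88.1 -27.8]
```

View pics/sc9.png

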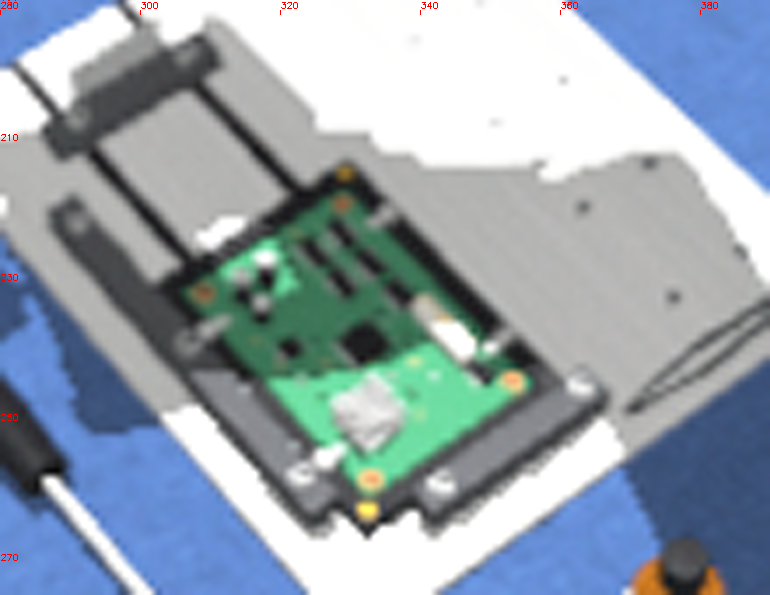

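View pics/sd9.png

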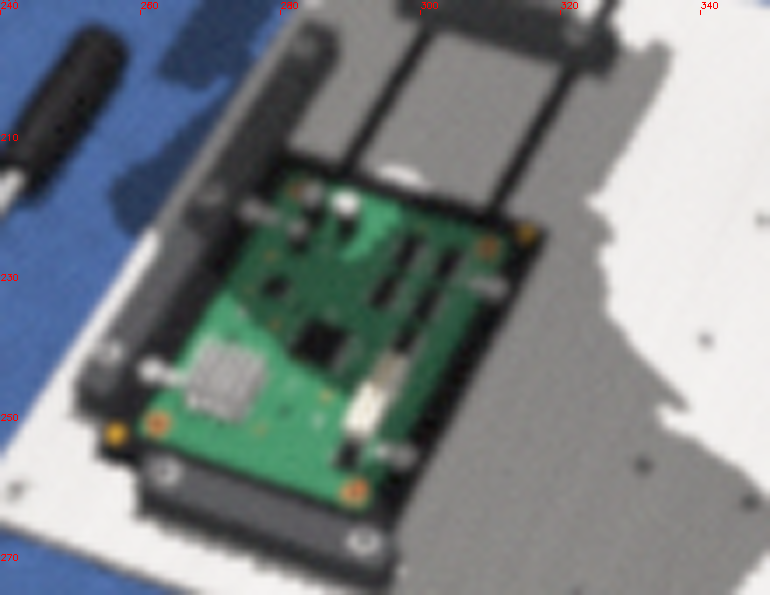

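View pics/w9.png

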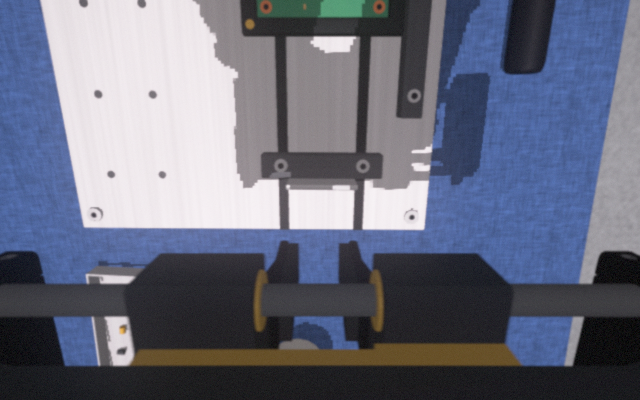

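In both views the carrier sits in the corner. The back-rail seam is dark on dark, so I'll re-seat it gently in +x with closed fingertips at the middle of the edge before moving the jaw.

```bash
python3 -m creep '[[[-23,0,40],0,0],[[-24,0,40],0,0],[[-24,0,40],0,0],[[-23,0,40],0,0],[[0,0,35],0,0],[[0,0,0],0,0],[[0,0,0],0,0]]'|grep -E "time|pos|force"; python3 go.py -42 22 12
python3 - <<'E'
from rig import robot
from h import *
c=robot.camera("wrist"); cv2.imwrite("pics/w10.png",c["pixels"][:,:,::-1])
E
```

```text
time: 13.9
position: [0.4905, 0.1392, 0.1186]
ft_force: [0.3, 0.4, 0.5]
t 13.9 fix xy [-40.7  22.7] z 118.6 F [0.3 0.4 0.5] w 0.3 q [ 0.06  0.53  1.82 -0.    0.79  0.1 ]
tool axes
 [[ 0.999 -0.001  0.04 ]
 [-0.04  -0.     0.999]
 [-0.001 -1.    -0.   ]]
x-axis yaw rel fix deg 0.34
shift tool mm [ -1.3 106.6  -0.6]
```

View pics/w10.png

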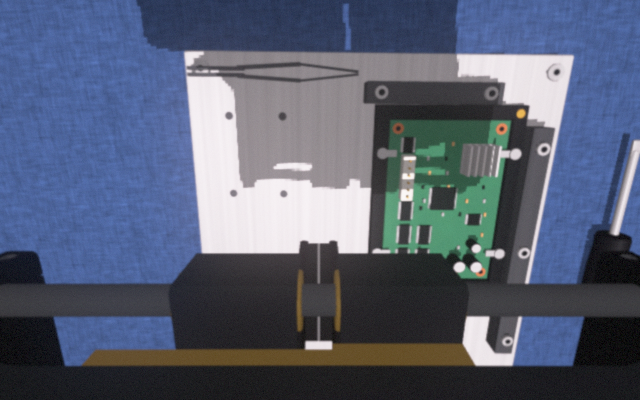

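```bash
python3 -m creep '[[[0,35,0],0,0],[[0,35,0],0,0],[[0,25,0],0,0],[[0,11,0],0,0],[[0,0,0],0,0],[[6,0,0],0,0],[[6,0,0],0,0],[[0,0,0],0,0]]'|grep -E "time|pos|force"; python3 -m creep '[[[4,0,0],0,0],[[4,0,0],0,0],[[0,0,0],0,0]]'|grep -E "time|pos|force";python3 -m creep '[[[2,0,0],0,0],[[2,0,0],0,0],[[0,0,0],0,0]]'|grep -E "time|pos|force"; python3 go.py
```

```text
time: 14.75
position: [0.5061, 0.137, 0.0143]
ft_force: [0.4, -0.6, 0.1]
time: 15.05
position: [0.5122, 0.1367, 0.0133]
ft_force: [-0.0, -0.7, 0.6]
time: 15.35
position: [0.5154, 0.1365, 0.0129]
ft_force: [0.4, -0.9, 0.4]
t 15.35 fix xy [-15.6  21.1] z 12.9 F [ 0.4 -0.9  0.4] w 0.5 q [ 0.05  0.74  1.81 -0.    0.59  0.09]
tool axes
 [[ 0.999  0.     0.044]
 [-0.044  0.     0.999]
 [ 0.    -1.     0.   ]]
x-axis yaw rel fix deg 0.1
```

```bash
python3 -m creep '[[[1.5,0,0],0,0],[[0,0,0],0,0]]'|grep -E "pos|force"; python3 -m creep '[[[1.5,0,0],0,0],[[0,0,0],0,0]]'|grep -E "pos|force"; python3 -m creep '[[[1.5,0,0],0,0],[[0,0,0],0,0]]'|grep -E "pos|force";python3 -m creep '[[[1.5,0,0],0,0],[[0,0,0],0,0]]'|grep -E "pos|force"; python3 -m creep '[[[1.5,0,0],0,0],[[0,0,0],0,0]]'|grep -E "pos|force"
```

```text
position: [0.5168, 0.1364, 0.0129]
ft_force: [-0.1, -0.1, -0.2]
position: [0.5184, 0.1364, 0.0129]
ft_force: [0.2, 0.3, 0.5]
position: [0.5199, 0.1363, 0.0129]
ft_force: [-0.3, 0.0, 0.0]
position: [0.5214, 0.1363, 0.0129]
ft_force: [-0.1, -0.5, -0.2]
position: [0.5224, 0.1362, 0.0129]
ft_force: [-0.4, 0.3, 0.4]
```

```bash
python3 -m creep '[[[1.5,0,0],0,0],[[0,0,0],0,0]]'|grep -E "pos|force"; python3 -m creep '[[[1.5,0,0],0,0],[[0,0,0],0,0]]'|grep -E "pos|force"; python3 -m creep '[[[1.5,0,0],0,0],[[0,0,0],0,0]]'|grep -E "pos|force"
python3 - <<'E'
from rig import robot
from h import *
c=robot.camera("side"); crop(c,240,190,110,85,7,"sd11.png")
E
```

```text
position: [0.5225, 0.1362, 0.0128]
ft_force: [-3.1, 0.3, 2.2]
position: [0.5225, 0.1362, 0.0127]
ft_force: [-5.2, -0.1, 4.4]
position: [0.5225, 0.1361, 0.0127]
ft_force: [-7.2, -0.0, 5.8]
```

View pics/sd11.png

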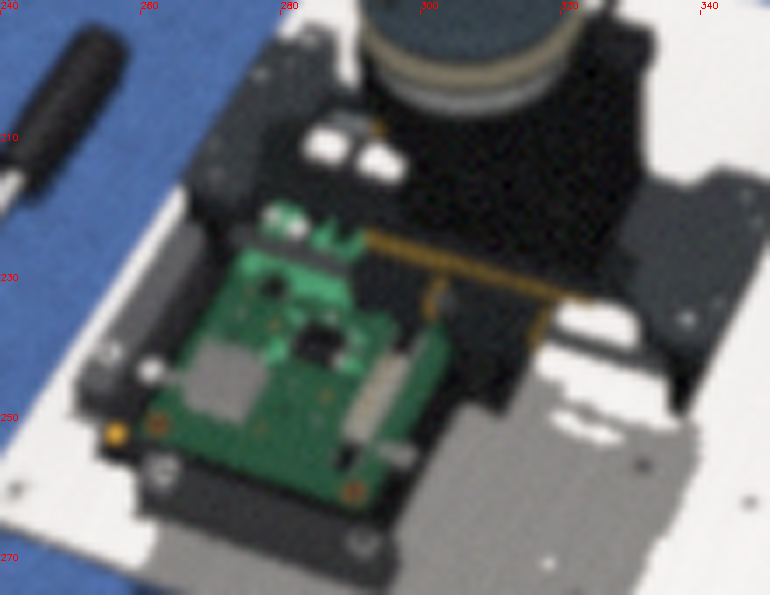

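No motion on contact, and the force rises at once, so the carrier is seated. One firmer nudge, then retreat to the jaw's outer side.

```bash
python3 -m creep '[[[1.5,0,0],0,0],[[1.5,0,0],0,0],[[0,0,0],0,0]]'|grep -E "pos|force"; python3 -m creep '[[[-12,0,0],0,0],[[-18,0,0],0,0],[[0,-40,0],0,0],[[0,-50,0],0,0],[[24,-20,-45],0,0],[[24,0,-45],0,0],[[24,0,-45],0,0],[[24,0,-45],0,0]]'|grep -E "time|pos|force"; python3 -m creep '[[[0,0,-40],0,0],[[0,0,0],0,0]]'|grep -E "time|pos|force";  python3 - <<'E'
from rig import robot
from h import *
import pickle
cs={n:robot.camera(n) for n in ("scene","side","wrist")}; pickle.dump(cs,open("c12.pkl","wb"))
crop(cs["scene"],270,180,110,85,7,"sc12.png");  cv2.imwrite("pics/w12.png",cs["wrist"]["pixels"][:,:,::-1])
E
python3 go.py 55 -195 20
```

```text
position: [0.5229, 0.1361, 0.0126]
ft_force: [-10.9, 1.9, 9.6]
time: 18.1
position: [0.587, -0.0423, 0.122]
ft_force: [1.2, -0.6, 0.1]
time: 18.3
position: [0.5856, -0.0863, 0.1215]
ft_force: [-0.5, 1.0, -0.2]
t 18.45 fix xy [  61.9 -192.2] z 121.0 F [-0.7  0.3 -0.5] w 0.3 q [-0.33  0.61  1.62  0.    0.91 -0.28]
tool axes
 [[ 0.999  0.001  0.045]
 [-0.045  0.     0.999]
 [ 0.001 -1.     0.   ]]
x-axis yaw rel fix deg 0.05
shift tool mm [ -6.9 101.   -2.8]
```

View pics/sc12.png

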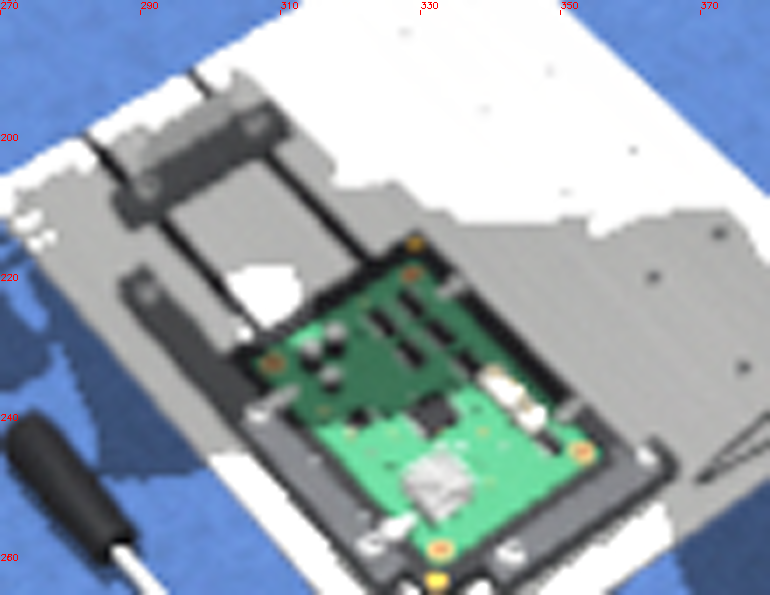

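View pics/w12.png

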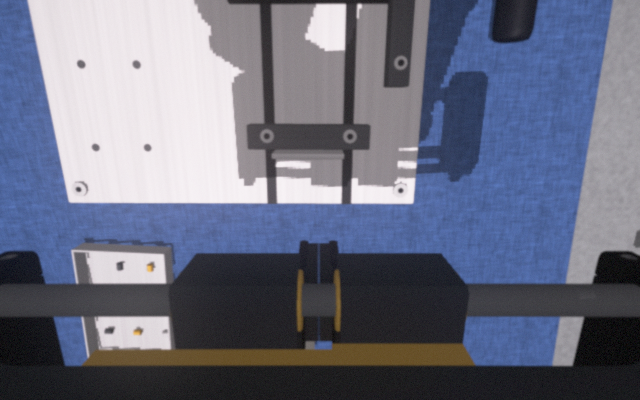

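```bash
python3 -m creep '[[[-7,35,0],0,0],[[0,35,0],0,0],[[0,25,0],0,0],[[0,8,0],0,0],[[0,0,5],0,0],[[0,0,5],0,0],[[0,0,5],0,0],[[0,0,0],0,0]]'|grep -E "time|pos|force"; python3 go.py
python3 - <<'E'
from rig import robot
from h import *
c=robot.camera("side"); crop(c,270,150,110,85,7,"sd13.png")
E
```

```text
time: 19.25
position: [0.5776, -0.0639, 0.0195]
ft_force: [-0.1, 0.0, -0.0]
t 19.25 fix xy [  55.6 -176.3] z 19.5 F [-0.1  0.  -0. ] w 0.3 q [-0.3   0.76  1.68  0.    0.69 -0.26]
tool axes
 [[ 0.999  0.002  0.043]
 [-0.043 -0.001  0.999]
 [ 0.002 -1.    -0.   ]]
x-axis yaw rel fix deg 0.17
```

View pics/sd13.png

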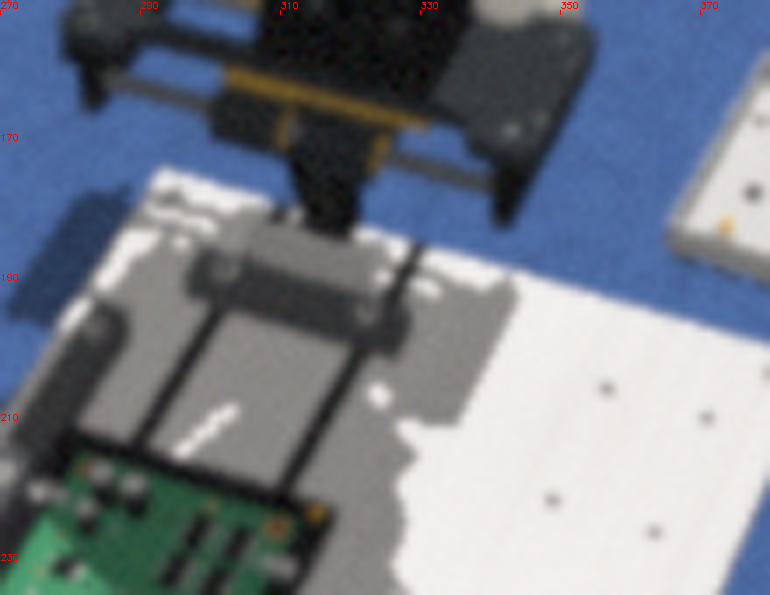

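```bash
python3 -m creep '[[[0,0,5],0,0],[[0,0,5],0,0],[[0,0,5],0,0],[[0,0,5],0,0],[[0,0,5],0,0],[[0,0,5],0,0],[[0,0,5],0,0],[[0,0,5],0,0]]'|grep -E "time|pos|force"; python3 -m creep '[[[0,0,5],0,0],[[0,0,5],0,0],[[0,0,5],0,0],[[0,0,5],0,0],[[0,0,5],0,0],[[0,0,5],0,0],[[0,0,5],0,0],[[0,0,0],0,0]]'|grep -E "time|pos|force"; python3 go.py
```

```text
time: 20.1
position: [0.5789, -0.0245, 0.0182]
ft_force: [0.5, -2.1, 1.2]
time: 20.9
position: [0.5793, 0.0112, 0.018]
ft_force: [0.9, 1.2, 0.1]
t 20.9 fix xy [  53.9 -101.2] z 18.0 F [0.9 1.2 0.1] w 0.8 q [-0.17  0.77  1.68  0.    0.69 -0.13]
tool axes
 [[ 0.999 -0.002  0.043]
 [-0.043  0.001  0.999]
 [-0.002 -1.     0.001]]
x-axis yaw rel fix deg 0.13
```

```bash
python3 -m creep '[[[0,0,3],0,0],[[0,0,3],0,0],[[0,0,3],0,0],[[0,0,0],0,0]]'|grep -E "time|pos|force"; for i in 1; do :; done; python3 -m creep '[[[0,0,1.5],0,0],[[0,0,1.5],0,0],[[0,0,0],0,0]]'|grep -E "pos|force"; python3 -m creep '[[[0,0,1.5],0,0],[[0,0,0],0,0]]'|grep -E "pos|force"; python3 -m creep '[[[0,0,1.5],0,0],[[0,0,0],0,0]]'|grep -E "pos|force"; python3 go.py
```

```text
time: 21.3
position: [0.5799, 0.0197, 0.018]
ft_force: [-0.2, 0.2, 0.0]
position: [0.5803, 0.0223, 0.0181]
ft_force: [-1.5, -1.2, -0.5]
position: [0.5806, 0.0238, 0.0181]
ft_force: [0.2, -0.3, 0.5]
position: [0.5807, 0.0253, 0.0181]
ft_force: [-0.5, -1.3, -0.4]
t 22.0 fix xy [ 54.7 -87.1] z 18.1 F [-0.5 -1.3 -0.4] w 0.4 q [-0.15  0.77  1.68  0.    0.69 -0.1 ]
tool axes
 [[ 0.999 -0.     0.044]
 [-0.044  0.     0.999]
 [-0.    -1.     0.   ]]
x-axis yaw rel fix deg 0.09
```

```bash
python3 -m creep '[[[0,0,1.5],0,0],[[0,0,0],0,0]]'|grep -E "pos|force"; python3 -m creep '[[[0,0,1],0,0],[[0,0,0],0,0]]'|grep -E "pos|force"; python3 -m creep '[[[0,0,1],0,0],[[0,0,0],0,0]]'|grep -E "pos|force"; python3 -m creep '[[[0,0,1],0,0],[[0,0,0],0,0]]'|grep -E "pos|force"
```

```text
position: [0.5808, 0.0268, 0.0181]
ft_force: [-0.7, -0.7, -0.1]
position: [0.5809, 0.0276, 0.0182]
ft_force: [-0.9, -1.5, 0.3]
position: [0.5809, 0.0277, 0.0182]
ft_force: [-1.2, -5.1, -0.5]
position: [0.5809, 0.0278, 0.0182]
ft_force: [-2.3, -8.2, -0.5]
```

The jaw stopped at y = -84.6, as predicted (-84). One more press, then retreat and look.

```bash
python3 -m creep '[[[0,0,1.5],0,0],[[0,0,0],0,0],[[0,0,0],0,0]]'|grep -E "pos|force"; python3 -m creep '[[[0,0,-6],0,0],[[0,0,-15],0,0],[[0,0,-20],0,0],[[0,-30,-30],0,0],[[0,-50,-30],0,0],[[0,-50,0],0,0],[[0,0,-50],0,0],[[0,0,0],0,0]]'|grep -E "time|pos|force";  python3 - <<'E'
from rig import robot
from h import *
import pickle
cs={n:robot.camera(n) for n in ("scene","side","wrist")}; pickle.dump(cs,open("c14.pkl","wb"))
crop(cs["scene"],280,190,110,85,7,"sc14.png"); crop(cs["side"],240,190,110,85,7,"sd14.png"); cv2.imwrite("pics/w14.png",cs["wrist"]["pixels"][:,:,::-1])
E
python3 go.py
```

```text
position: [0.581, 0.0279, 0.0183]
ft_force: [-2.6, -13.9, -0.1]
time: 23.9
position: [0.577, -0.1214, 0.1438]
ft_force: [-0.1, 0.3, 0.5]
t 24.05 fix xy [  54.3 -228.1] z 140.7 F [ 0.2 -0.1 -0.6] w 0.2 q [-0.39  0.58  1.61  0.    0.95 -0.34]
tool axes
 [[ 0.999 -0.001  0.045]
 [-0.045  0.001  0.999]
 [-0.001 -1.     0.001]]
x-axis yaw rel fix deg 0.01
```

View pics/sc14.png

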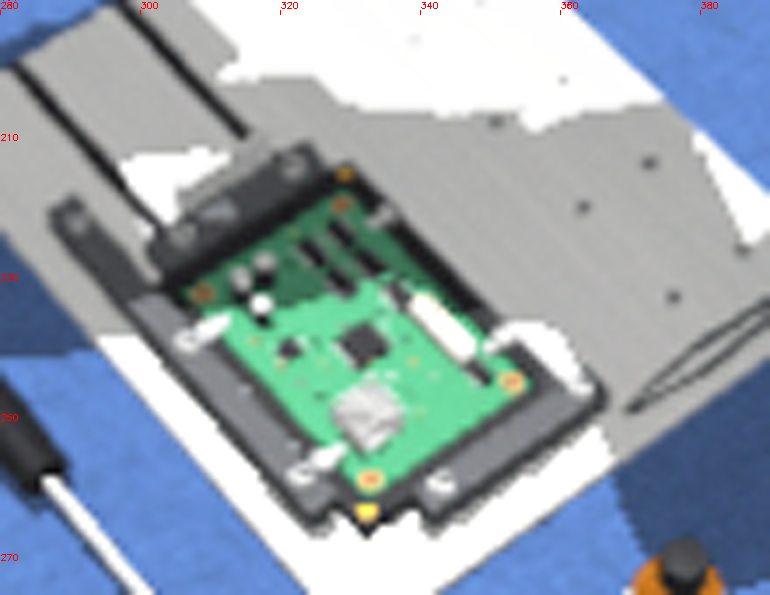

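View pics/sd14.png

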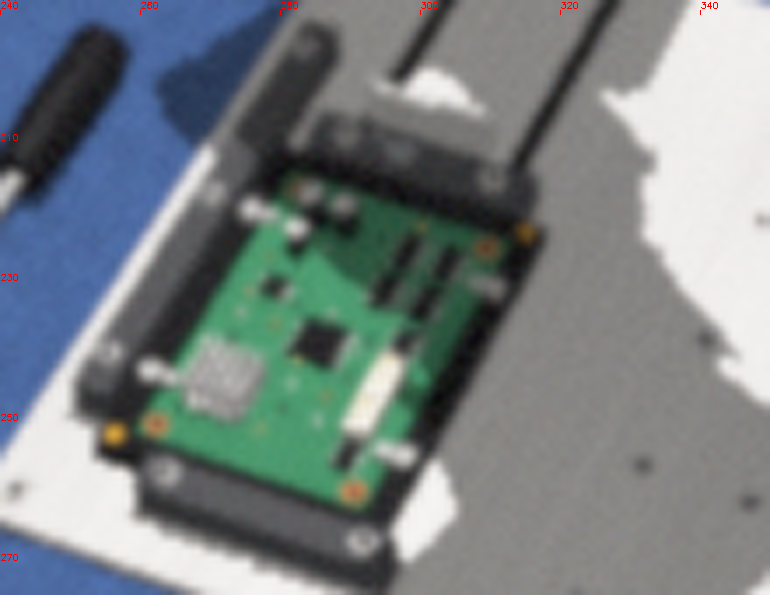

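View pics/w14.png

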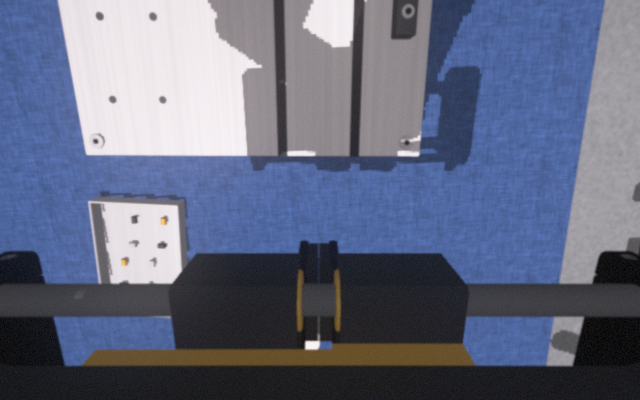

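Both fixed views show the carrier in the corner, with the jaw bar against its free edge and no plate visible in any seam. The bystanders haven't moved. I'll hand it in.

```bash
python3 -c "
from rig import robot
print(robot.hand_in())"
```

```text
the job is handed in; nothing more can be done
None
```

The carrier is in the fixture corner with the sliding jaw up against its free side. I handed the job in at about 24 s of the 64 s limit.

**What I did:**
- **Back rail:** I pushed the carrier's near edge with two open fingertips. This took out the 6° turn and seated it on the back rail.
- **Side rail:** I pushed its right-hand edge (the side facing the jaw) until it stopped on the side rail.
- **Re-seat:** I pressed it towards the back rail again with closed fingertips. It didn't move up to 11 N.
- **Jaw:** I pushed the jaw's thumb plate until the jaw met the carrier.

**Last checks:**
- **Stops:** each push ended in a hard stop with rising force: 12 N on the back rail, 21 N on the side rail and 14 N on the jaw. The wrist force read no more than about 21 N.
- **Jaw contact:** by the fingertip readings, the jaw stopped within about 0.5 mm of the carrier's edge, which is about as fine as those readings go.
- **Pictures:** the scene and side views show no plate between the carrier and the rails or the jaw. The back-rail seam is dark on dark, so there I relied on the force checks.
- **Bystanders:** those in view had not moved, and the arm is clear of everything.

**Disagreement:** the side-rail stop read about 2 mm off what I expected. That is within the camera calibration error, and it looked seated in the pictures.

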